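Change the stick bundle in the flattening press

TASK

The wide bundle of lolly sticks in the flattening press is done: lift off the ring weight, then the press bar, and set both flat on the bench to the side, away from the press. Lay the wide bundle squarely on the white board, then lay the narrow bundle that waits on the bench lengthwise in the middle of the press pad. Put the bar back between the guide posts so that it rests level on the narrow bundle, set the weight back over its stem, and leave the tools lying around alone.

Things in the scene. Friction and masses are not known exactly. Their poses are not given: they have to be found in the camera images.
- press: fixed dead-weight press: steel base 62 x 176 x 6 mm, on it a white pad 28 x 112 mm, its top 20 mm above the bench, and two upright guide posts 8 mm thick at y = -74 and +74 mm that taper from 51 mm to a blunt tip 63 mm above the bench. Origin: centre of the base's underside, at bench height; y runs along its length, from post to post, z up
- press_bar: loose aluminium press bar 24 x 168 x 8 mm, 0.28 kg; each end has a notch 14 mm wide, 20 mm deep, for a guide post; round seat 44 mm across in its middle with a dark square lifting stem, 12 x 12 mm, sides parallel to the bar,, up to 35 mm above the underside (last 5 mm a cone). Origin: centre of its underside, y along it, z up. Underside 30 mm above the bench on the wide bundle, 34 mm on the narrow one
- weight: loose dark steel ring weight, 46 mm outside diameter, 25 mm bore, 34 mm high, about 0.3 kg. Origin: centre of its underside, z up. At the start it lies on the bar's seat round the stem and hides the stem's sides, its underside 38 mm above the bench
- bundle_old: wide bundle of lolly sticks in two bands, 53 x 118 x 12 mm, light. Origin: middle of its underside; y along its length, z up. At the start it lies on the press pad under the bar, sticking out 12 mm on each side of the pad
- bundle_new: narrow bundle of lolly sticks in two bands, 35 x 117 x 17 mm, light. Origin: middle of its underside; y along its length, z up. It starts lying flat on the bench on its own
- board: white cutting board lying on the bench, fixed, 66 x 128 x 8 mm, with a small round hanging mark near one end. A tall crate stands behind the work and a stick rack 0.2 m high to its right: keep the hand clear of them. Origin: centre of its underside; y along its length, z up
- thermometer: probe thermometer lying on the bench, 22 x 199 x 15 mm, origin mid underside, y along its length; bystander
- wing_nut: white wing nut lying on the bench, 12 x 36 x 16 mm, origin mid underside, y along its wings; bystander
- hex_key: black hex key lying flat on the bench, 30 x 92 x 6 mm, origin mid underside, y along its long arm; bystander
Not all that is in view belongs to the job. Of the things that look like the weight, the largest one is meant.

How it is judged (in metres and radians):
On the way, in this order (a step that is already met when the one before it is completed fails the run):
1. the ring weight stands flat and released on the bench, away from the press (horizontal distance between weight and press above 0.11 m and height (world z) of weight below 0.012 m and angle between weight's own z axis and vertical below 0.1 rad and linear speed of weight below 0.02 m/s and angular speed of weight below 0.2 rad/s and contact force between weight and the fingers below 0.3 N), for 0.2 s.
2. the press bar lies flat and released on the bench, away from the press, the weight still aside (all of step 1 and horizontal distance between press_bar and press above 0.11 m and height (world z) of press_bar below 0.012 m and angle between press_bar's own z axis and vertical below 0.1 rad and linear speed of press_bar below 0.02 m/s and angular speed of press_bar below 0.2 rad/s and contact force between press_bar and the fingers below 0.3 N), for 0.2 s.
3. the wide bundle lies squarely on the white board, released (x of bundle_old in the frame of board between -0.02 and 0.02 m and y of bundle_old in the frame of board between -0.02 and 0.02 m and angle between the y axis of bundle_old and the y axis of board, either way round below 0.25 rad and z of bundle_old in the frame of board below 0.012 m and angle between bundle_old's own z axis and vertical below 0.1 rad and linear speed of bundle_old below 0.02 m/s and angular speed of bundle_old below 0.2 rad/s and contact force between bundle_old and the fingers below 0.3 N), for 0.2 s.
4. the narrow bundle lies lengthwise in the middle of the press pad, released (x of bundle_new in the frame of press between -0.01 and 0.01 m and y of bundle_new in the frame of press between -0.012 and 0.012 m and angle between the y axis of bundle_new and the y axis of press, either way round below 0.15 rad and z of bundle_new in the frame of press below 0.024 m and angle between bundle_new's own z axis and vertical below 0.1 rad and linear speed of bundle_new below 0.02 m/s and angular speed of bundle_new below 0.2 rad/s and contact force between bundle_new and the fingers below 0.3 N), for 0.2 s.
5. the press bar rests level on the narrow bundle, forks round the guide posts, released (all of step 4 and x of press_bar in the frame of press between -0.008 and 0.008 m and y of press_bar in the frame of press between -0.01 and 0.01 m and z of press_bar in the frame of press between 0.029 and 0.039 m and angle between the y axis of press_bar and the y axis of press, either way round below 0.12 rad and angle between press_bar's own z axis and vertical below 0.1 rad and linear speed of press_bar below 0.02 m/s and angular speed of press_bar below 0.2 rad/s and contact force between press_bar and the fingers below 0.3 N), for 0.2 s.
At the end, for the whole second after the job is handed in: Narrow bundle along the pad (10 mm across, 12 mm along, 0.15 rad), bar level on it with forks round both posts, weight flat on the bar's seat round the stem (8 mm), wide bundle flat on the board (centre within 20 mm each way, 0.25 rad); all released and at rest (all of step 3 and all of step 5 and horizontal distance between weight and press_bar below 0.008 m and z of weight in the frame of press_bar between 0.004 and 0.012 m and angle between weight's own z axis and vertical below 0.1 rad and linear speed of weight below 0.02 m/s and angular speed of weight below 0.2 rad/s and contact force between weight and the fingers below 0.3 N); the robot touches nothing.
It fails at once if a bystander (thermometer, wing nut or hex key) is pushed by more than 15 mm (distance of any of thermometer, wing_nut, hex_key from where it was at the start of the episode above 0.015 m).
It also fails if it takes over 125 s, if anything falls off the work surface, if the arm or the gripper's body presses on something with over 40 N, if the wrist force passes 120 N, or if a joint passes its speed limit or range.

ROBOT

A 6-joint arm with a two-finger parallel gripper is mounted at the origin on a cart in front of the work surface, level with it; the furniture and walls round the work are solid. World frame = base frame: x ahead of the robot, y to its left, z up, the work surface at z = 0. Lengths are in mm, angles in rad, forces in N, time in s.
With the tool pointing down it reaches from about 325 to 900 mm from the base axis. Payload 6.1 kg.
Tool frame: the origin (TCP) lies at the very end of the fingers, on their centre line; the grasp point (between the pads) lies 19 mm behind it; z points along the fingers, y is the direction in which the jaws open and shut (so a half turn about z gives the same grasp; the last joint's range is limited). The gripper opens to 85 mm and grips with 20 to 120 N. Pads are 22 mm wide; open, the fingers measure 114 mm over their backs; the gripper's body (76 mm by 85 mm) begins 54 mm behind the grasp point. The pads swing forward as they close: fully open they stand 13 mm farther back than shut.
Start: joints at [1.027, 0.22, 1.526, -0, 1.395, -0.126], TCP at [253.592, 571.233, 231.3] pointing down, gripper open.
Joint ranges: [-2.98, 2.98], [-0.91, 2.08], [0.09, 2.57], [-1.24, 4.39], [0.2, 2.65], [-2.68, 2.68]. Speed limits (rad/s): [2.57, 2.57, 3.01, 3.14, 3.14, 3.14].

INTERFACE

Orientations are given as a unit quaternion [x, y, z, w].
In Python, from workcell import robot gives the robot as it stands. The module is installed in compiled form; this text tells all that it offers.
- The arm moves only by the shell command python3 -m crank 'ROWS' [OPENING] [FORCE]. ROWS is JSON, a list of rows, each a list of 6 numbers: the shift along the tool's x, y, z in cm, then the turn, a rotation vector about the tool's x, y, z in rad. In form: [[x, y, z, wx, wy, wz], ...]. A call has 1 to 8 rows; each row is the pose to reach, as a shift and turn from the pose commanded when the call began, along the tool's axes at that moment; what a row does not reach only later rows make up. A row lasts 1/8 s, in which the tool goes at most 62.5 mm and 10.7 degrees, less where a joint would pass 70% of its speed; a pose out of reach is approached as far as the arm can. A call with a gripper value outside its range is refused whole. OPENING is the opening, from 0 (shut) to 1 (fully open), set as the call begins (- or left out, the last holds). The fingers move at their own pace and stop on an object; FORCE is the grip in N (left out, the last holds). Time passes only in rows, so rows that repeat a pose let the fingers close. It gives the time, the measured TCP pose, the force and the opening at its end, in the units of the state.
- robot.state(): the state, without advancing time (a new reading comes with each control period).
- robot.camera(name): name is "scene" or "top"; returns (picture, depth): 420x560x3 uint8, red, green, blue; 420x560 float32, mm along the optical axis (not along the pixel's ray), 0 where there is no reading.
- robot.camera_model(name): a dict with "vertical_fov" (degrees; the focal length in pixels is half the picture's height over the tangent of half this angle, whatever the lens; pixels are square), "cx", "cy" (the principal point, pixels), "R" (3x3) and "t" (3): a world point X has camera coordinates R X + t. Camera axes: x right, y down, z forward; pixel columns grow to the right and rows downward; lengths in mm; the calibration is good to about 2 mm. A picture is of the moment at which its call begins. camera_model takes no time and is no camera call.
- robot.job_done(): hands the job in, once; it reports no verdict.
The state is a dict: "time_s": time; "joint_pos": joint angles; "qd": joint speeds; "tau": joint torques, N m; "ee_pos": TCP position; "ee_rot": TCP orientation; "wrist_force": force on the tool from outside, world axes, zero at the start; "moment": the same for the moment, N m; "grip_width": finger opening in mm.
Only numpy, scipy, OpenCV 4.12 (cv2) and the standard library are available. Lean on these libraries where they do the work, as an engineer would, in place of code of your own. Each camera call takes 0.05 s, during which the arm holds its last target. There are 200 camera calls.

## Working session

There is one attempt and no reset: what is moved stays moved. The work goes in short steps, Python scripts to look and compute and a shell command to move; the robot and the scene stay as the last step left them, time stands still between calls to the robot, and variables do not carry over. Pictures are saved under pics/ and viewed, on a budget of 14 in all, crops included, one or two more only if the job needs it, and the job is handed in when it is done.

```bash
mkdir -p pics; cat > h.py <<'E'
import numpy as np,cv2
from workcell import robot
from scipy.spatial.transform import Rotation as Ro
def shot(n,f):
    p,d=robot.camera(n); cv2.imwrite(f'pics/{f}.png',p[...,::-1]); np.save(f'pics/{f}.npy',d); return p,d
def crop(f,u0,v0,u1,v1,s):
    im=cv2.imread(f'pics/{f}.png')[v0:v1,u0:u1]; cv2.imwrite(f'pics/{f}_c{u0}_{v0}.png',cv2.resize(im,None,fx=s,fy=s,interpolation=cv2.INTER_CUBIC))
def ray(n,u,v):
    m=robot.camera_model(n);f=210/np.tan(np.radians(m['vertical_fov'])/2)
    R=np.array(m['R']);t=np.array(m['t']);return -R.T@t,R.T@np.array([(u-m['cx'])/f,(v-m['cy'])/f,1])
def onz(n,u,v,z):
    c,r=ray(n,u,v);return c+r*(z-c[2])/r[2]
def dep(n,f,u,v):
    c,r=ray(n,u,v);return c+r*np.load(f'pics/{f}.npy')[int(v),int(u)]
def cloud(n,f):
    m=robot.camera_model(n);fo=210/np.tan(np.radians(m['vertical_fov'])/2);d=np.load(f'pics/{f}.npy')
    v,u=np.mgrid[0:420,0:560];P=np.stack([(u-m['cx'])/fo*d,(v-m['cy'])/fo*d,d],-1)-np.array(m['t']);P=P@np.array(m['R']);P[d==0]=np.nan;return P
def rows(xyz,yaw):
    "shift (cm, tool axes) and turn to a tool-down pose with jaw axis (tool y) along world angle yaw"
    s=robot.state();R=Ro.from_quat(s['ee_rot']);d=R.inv().apply(np.array(xyz)-s['ee_pos'])/10
    best=None
    for k in(0,np.pi):
        y=np.array([np.cos(yaw+k),np.sin(yaw+k),0]);z=np.array([0,0,-1.]);x=np.cross(y,z)
        w=(R.inv()*Ro.from_matrix(np.stack([x,y,z],1))).as_rotvec()
        if best is None or np.linalg.norm(w)<np.linalg.norm(best):best=w
    print('shift',d.round(2),'turn',best.round(3),'toolRot',R.as_matrix().round(3).tolist())
def st():
    s=robot.state();print(s['time_s'],np.round(s['ee_pos'],1),np.round(s['ee_rot'],3),np.round(s['joint_pos'],2),np.round(s['wrist_force'],1),s['grip_width'])
E
python3 - <<'E'
from h import *
shot('scene','s0');shot('top','t0');st()
for n in('scene','top'):print(robot.camera_model(n))
E
```

```text
0.1 [253.3 570.8 230.3] [ 0.207  0.978 -0.001 -0.   ] [ 1.03  0.22  1.53  0.    1.39 -0.13] [ 0.2  0.1 -1. ] 85.49844633955111
{'vertical_fov': 42.568600091275506, 'cx': 286.99837342394574, 'cy': 212.70526500710517, 'R': array([[-0.61154059, -0.79104102,  0.01649888],
       [-0.53736304,  0.39994017, -0.74248827],
       [ 0.58074011, -0.4629276 , -0.66965585]]), 't': array([ 232.22645456,  386.49822262, 1180.71030743])}
{'vertical_fov': 49.50090023300997, 'cx': 284.02154730057026, 'cy': 219.7310751230774, 'R': array([[-0.01027864, -0.99989666,  0.0100507 ],
       [-0.98402605,  0.008328  , -0.1778296 ],
       [ 0.17772753, -0.011718  , -0.98400997]]), 't': array([-149.62411746,  552.3065021 , 1196.05412007])}
```

View pics/t0.png

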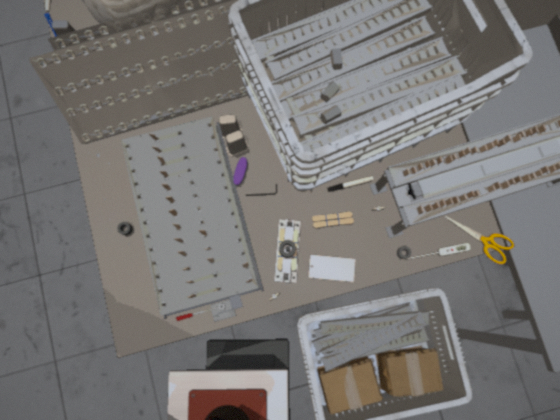

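View pics/s0.png

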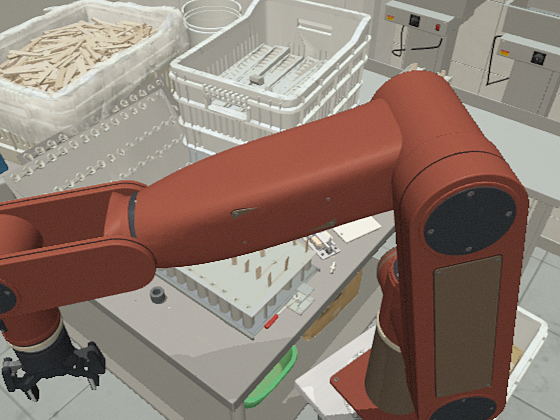

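Top view: the press with a ring is at about (288,250). Other rings are at (125,228) and (404,253). The narrow bundle is at (333,220), the white board at (332,268), the hex key at (262,190), the wing nuts or small parts at (275,296) and (378,208), and the probe at (430,251). The arm hides the work in the scene view. I'll check the choice in a close crop.

```bash
python3 - <<'E'
from h import *
crop('t0',235,170,475,310,3.3)
P=cloud('top','t0')
for n,u,v in[('press',288,249),('ringL',125,228),('ringR',404,253),('nb',333,220),('board',332,268),('hk',262,190),('wn',275,296),('th',420,253),('p',378,208),('crate',300,180),('rack',400,225),('bench',300,300)]:print(n,P[v,u].round(0))
m=robot.camera_model('top');R=np.array(m['R']);c=R@np.array(robot.state()['ee_pos'])+m['t'];print(c, 455.5*c/c[2])
E
```

```text
press [ 469. -164.   64.]
ringL [540. 295.  -1.]
ringR [ 462. -493.   -3.]
nb [ 555. -293.   16.]
board [ 421. -287.    7.]
hk [647. -93.   1.]
wn [ 346. -128.   13.]
th [ 462. -539.   -3.]
p [ 589. -422.   14.]
crate [ 628. -194.  178.]
rack [ 527. -461.   90.]
bench [ 334. -197.   -1.]
[-720.63137339  266.86565258 1007.7913993 ] [-325.70985504  120.61752545  455.5       ]
```

View pics/t0_c235_170.png

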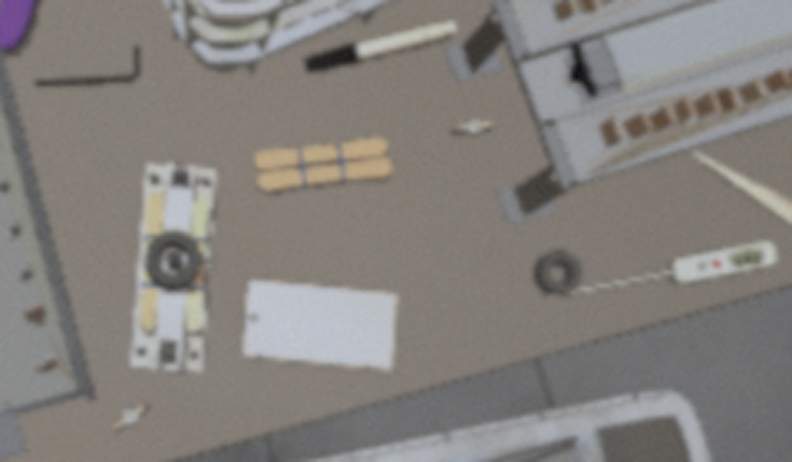

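Candidates for the weight:
- Ring on the press, full-image pixel (288,249), about 45 mm across. This is the largest and sits on the stem, so it's my choice.
- Ring by the thermometer, (404,253), about 38 mm.
- Ring at far left, (125,228).

Next I'll measure the poses.

```bash
python3 - <<'E'
from h import *
P=cloud('top','t0')
def reg(n,u0,v0,u1,v1,z0,z1):
    Q=P[v0:v1,u0:u1].reshape(-1,3);Q=Q[(Q[:,2]>z0)&(Q[:,2]<z1)]
    r=cv2.minAreaRect(Q[:,:2].astype(np.float32));print(n,len(Q),np.round(r[0],1),np.round(r[1],1),round(r[2],1),'z',np.median(Q[:,2]).round(1),'mean',Q.mean(0).round(1))
reg('weight',270,235,305,262,58,85)
reg('bar',270,215,305,290,36,48)
reg('old',270,215,305,290,26,36)
reg('new',305,205,360,235,9,30)
reg('board',303,250,360,285,4,14)
reg('ringL',112,215,138,240,6,60)
reg('ringR',395,243,413,263,6,60)
g=lambda n,z,pts:print(n,*[onz('top',235+a/3.3,170+b/3.3,z)[:2].round(1) for a,b in pts])
g('press',6,[(147,163),(217,166),(204,371),(130,367)])
g('board',8,[(248,281),(397,293),(392,370),(244,357)])
g('new',17,[(255,150),(387,139),(392,177),(260,190)])
g('weight',72,[(174,261)])
g('posts',63,[(180,172),(167,345)])
g('edge',0,[(224,447),(438,385)]);g('leg',0,[(503,190)]);g('wn',8,[(132,416),(472,127)])
st();rows([465,-163,200],np.pi/2)
E
```

```text
weight 190 [ 470.7 -163. ] [43.3 43.6] 45.7 z 71.1 mean [ 471.1 -163.3   70.1]
bar 279 [ 472.7 -163.1] [163.1  45.1] 2.4 z 38.5 mean [ 470.1 -164.2   39. ]
old 369 [ 471.7 -165.1] [ 51.7 167.2] 86.5 z 30.9 mean [ 471.7 -165.5   31.1]
new 434 [ 558.6 -283.7] [132.6  45.9] 88.9 z 14.7 mean [ 558.3 -292.3   14.6]
board 1066 [ 424.4 -286.3] [153.7  94.6] 89.5 z 8.1 mean [ 422.4 -287.4    8.2]
ringL 142 [540.7 299.7] [60.7 40.5] 85.5 z 25.3 mean [537.1 287.6  22.7]
ringR 136 [ 460.5 -489.1] [39.6 35.9] 25.7 z 24.9 mean [ 461.1 -487.7   22.5]
press [ 560.  -142.6] [ 556.8 -202.8] [ 382.3 -188.9] [ 386.3 -126.9]
board [ 457.4 -227.2] [ 446.  -353.2] [ 381.5 -346.5] [ 393.5 -222.6]
new [ 568.5 -234.9] [ 577.1 -348.1] [ 544.1 -351.1] [ 533.8 -238.4]
weight [ 467.6 -163.6]
posts [ 541.9 -169.5] [ 400.9 -157.3]
edge [ 319.5 -204.9] [ 368.9 -386.1]
leg [ 534.8 -449.4]
wn [ 345.7 -128.3] [ 588.8 -423.5]
0.1 [253.3 570.8 230.3] [ 0.207  0.978 -0.001 -0.   ] [ 1.03  0.22  1.53  0.    1.39 -0.13] [ 0.2  0.1 -1. ] 85.49844633955111
shift [-49.12 -58.47   3.12] turn [-0.002 -0.001 -0.418] toolRot [[-0.914, 0.406, -0.001], [0.406, 0.914, -0.002], [0.0, -0.002, -1.0]]
```

```bash
python3 - <<'E'
from h import *
rows([470.5,-163.5,150],1.486)
E
```

```text
shift [-49.65 -58.29   8.12] turn [-0.002 -0.001 -0.333] toolRot [[-0.914, 0.406, -0.001], [0.406, 0.914, -0.002], [0.0, -0.002, -1.0]]
```

```bash
python3 -m crank '[[-49.65,-58.29,8.12,0,0,-0.333],[-49.65,-58.29,8.12,0,0,-0.333],[-49.65,-58.29,8.12,0,0,-0.333],[-49.65,-58.29,8.12,0,0,-0.333],[-49.65,-58.29,8.12,0,0,-0.333],[-49.65,-58.29,8.12,0,0,-0.333],[-49.65,-58.29,8.12,0,0,-0.333],[-49.65,-58.29,8.12,0,0,-0.333]]' 1 40; python3 - <<'E'
from h import *
st();rows([470.5,-163.5,150],1.486)
E
```

```text
time_s: 1.1
ee_pos: [394.7, 92.6, 178.4]
ee_rot: [0.042, 0.999, 0.0, 0.0]
wrist_force: [1.7, 0.9, -0.7]
grip_width: 85.6
1.1 [394.7  92.6 178.4] [0.042 0.999 0.    0.   ] [ 0.04 -0.29  2.12  0.    1.31 -1.45] [ 1.7  0.9 -0.7] 85.56055500310055
shift [ -9.71 -24.88   2.84] turn [0.    0.001 0.   ] toolRot [[-0.996, 0.084, 0.001], [0.084, 0.996, 0.0], [-0.001, 0.0, -1.0]]
```

```bash
python3 -m crank '[[-9,-23.5,2.8,0,0,0],[-9,-23.5,2.8,0,0,0],[-9,-23.5,2.8,0,0,0],[-9,-23.5,2.8,0,0,0],[-9,-23.5,2.8,0,0,0],[-9,-23.5,2.8,0,0,0]]'; python3 - <<'E'
from h import *
st();rows([470.5,-163.5,42],1.486)
shot('scene','s1');crop('s1',230,140,510,350,2.8)
m=robot.camera_model('scene');R=np.array(m['R']);c=R@np.array([470.5,-163.5,72])+m['t'];f=210/np.tan(np.radians(m['vertical_fov'])/2);print(f*c/c[2]+[m['cx'],m['cy'],0])
E
```

```text
time_s: 1.85
ee_pos: [463.8, -147.1, 149.9]
ee_rot: [0.043, 0.999, 0.001, -0.001]
wrist_force: [0.6, 1.1, 0.6]
grip_width: 85.1
1.85 [ 463.8 -147.1  149.9] [ 0.043  0.999  0.001 -0.001] [-0.47 -0.04  1.96  0.    1.22 -1.95] [0.6 1.1 0.6] 85.14965553425064
shift [-0.82 -1.58 10.79] turn [ 0.001 -0.002 -0.001] toolRot [[-0.996, 0.086, -0.001], [0.086, 0.996, 0.001], [0.002, 0.001, -1.0]]
[314.29648932 218.09778652 539.05854885]
```

View pics/s1_c230_140.png

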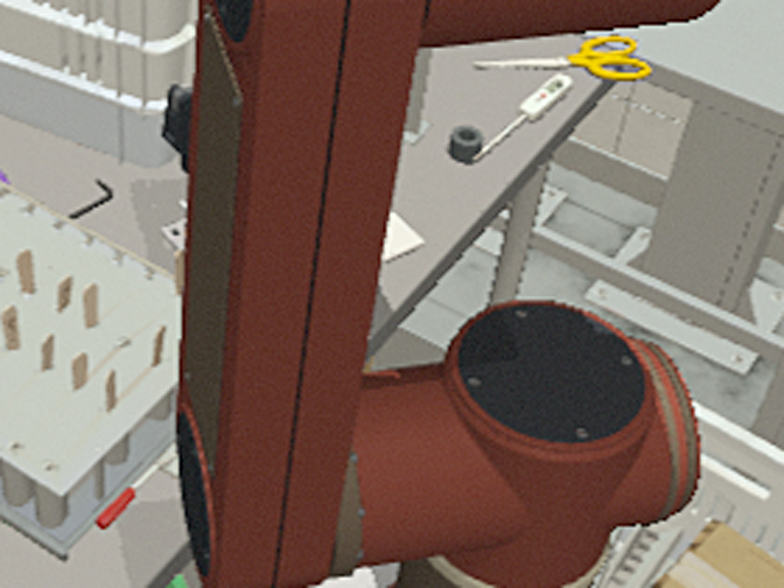

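The arm hides the press in the scene view; the hex key is visible around crop pixel (95,200). I'll rely on the top view. Now I'll align, then descend onto the ring.

```bash
python3 -m crank '[[-0.8,-1.6,2,0,0,0],[-0.8,-1.6,6,0,0,0],[-0.8,-1.6,9,0,0,0],[-0.8,-1.6,10.8,0,0,0],[-0.8,-1.6,10.8,0,0,0],[-0.8,-1.6,10.8,0,0,0]]' 1 40; python3 -m crank '[[0,0,0,0,0,0],[0,0,0,0,0,0],[0,0,0,0,0,0],[0,0,0,0,0,0],[0,0,0,0,0,0],[0,0,0,0,0,0]]' 0 40
```

```text
time_s: 2.65
ee_pos: [472.1, -164.0, 43.9]
ee_rot: [0.042, 0.999, -0.0, 0.001]
wrist_force: [-0.7, 0.5, 0.7]
grip_width: 85.4
time_s: 3.4
ee_pos: [471.8, -164.2, 43.6]
ee_rot: [0.042, 0.999, -0.0, 0.001]
wrist_force: [-0.5, 1.2, 6.1]
grip_width: 44.0
```

```bash
python3 -m crank '[[0,0,-2,0,0,0],[0,0,-5,0,0,0],[0,0,-7,0,0,0],[0,0,-7,0,0,0]]'; python3 - <<'E'
from h import *
st();rows([358,-215,113.6],1.486)
E
```

```text
time_s: 3.9
ee_pos: [472.0, -164.6, 113.9]
ee_rot: [0.042, 0.999, -0.001, 0.001]
wrist_force: [-0.7, 0.3, -3.0]
grip_width: 43.8
3.9 [ 472.  -164.6  113.9] [ 0.042  0.999 -0.001  0.001] [-0.49  0.04  1.96 -0.    1.14 -1.98] [-0.7  0.3 -3. ] 43.79383329919525
shift [ 1.094e+01 -5.990e+00  1.000e-02] turn [-0.001  0.003 -0.   ] toolRot [[-0.996, 0.085, 0.003], [0.085, 0.996, -0.002], [-0.003, -0.001, -1.0]]
```

```bash
python3 -m crank '[[5.5,-3,0,0,0,0],[10.9,-6,0,0,0,0],[10.9,-6,3,0,0,0],[10.9,-6,7,0,0,0],[10.9,-6,9.8,0,0,0],[10.9,-6,10.5,0,0,0],[10.9,-6,10.8,0,0,0],[10.9,-6,10.8,0,0,0]]'; python3 -m crank '[[0,0,0,0,0,0],[0,0,0,0,0,0],[0,0,0,0,0,0]]' 0.75; python3 -m crank '[[0,0,-3,0,0,0],[0,0,-8,0,0,0],[0,0,-11,0,0,0],[0,0,-11,0,0,0],[0,0,-11,0,0,0]]'; python3 - <<'E'
from h import *
st();shot('top','t1');rows([471,-164.5,130],-0.085)
E
```

```text
time_s: 4.9
ee_pos: [354.3, -211.8, 5.7]
ee_rot: [0.042, 0.999, 0.003, -0.005]
wrist_force: [-20.2, 14.4, 37.3]
grip_width: 44.2
time_s: 5.28
ee_pos: [357.6, -214.7, 4.7]
ee_rot: [0.042, 0.999, -0.0, 0.0]
wrist_force: [0.3, 0.7, -0.4]
grip_width: 64.1
time_s: 5.9
ee_pos: [357.0, -214.1, 113.7]
ee_rot: [0.042, 0.999, 0.0, -0.0]
wrist_force: [-0.5, 0.4, 0.1]
grip_width: 64.3
5.9 [ 357.  -214.1  113.7] [ 0.042  0.999  0.    -0.   ] [-0.73 -0.17  2.16 -0.    1.16 -2.22] [-0.5  0.4  0.1] 64.2851852562708
shift [-10.98   5.88  -1.69] turn [ 0.003 -0.    -1.571] toolRot [[-0.996, 0.085, -0.002], [0.085, 0.996, 0.002], [0.002, 0.001, -1.0]]
```

```bash
python3 -m crank '[[-5,3,-1.7,0,0,0.18],[-11,5.9,-1.7,0,0,0.36],[-11,5.9,-1.7,0,0,0.54],[-11,5.9,-1.7,0,0,0.72],[-11,5.9,-1.7,0,0,0.9],[-11,5.9,-1.7,0,0,1.08],[-11,5.9,-1.7,0,0,1.26],[-11,5.9,-1.7,0,0,1.44]]'; python3 - <<'E'
from h import *
crop('t1',235,170,475,310,3.3)
rows([471,-164.5,41],-0.085);
P=cloud('top','t1')
Q=P[270:310,285:325].reshape(-1,3);Q=Q[(Q[:,2]>25)&(Q[:,2]<45)];print(len(Q),Q.mean(0),np.ptp(Q,0))
E
```

```text
time_s: 6.95
ee_pos: [470.9, -164.4, 129.5]
ee_rot: [0.693, 0.721, -0.001, -0.002]
wrist_force: [0.5, -0.4, -0.9]
grip_width: 64.5
shift [-0.02  0.04  8.84] turn [-0.003 -0.002  0.125] toolRot [[-0.04, 0.999, -0.003], [0.999, 0.04, 0.002], [0.002, -0.003, -1.0]]
8 [ 412.29065978 -158.51508151   37.94800862] [ 5.72839463  5.47822717 10.92192608]
```

View pics/t1_c235_170.png

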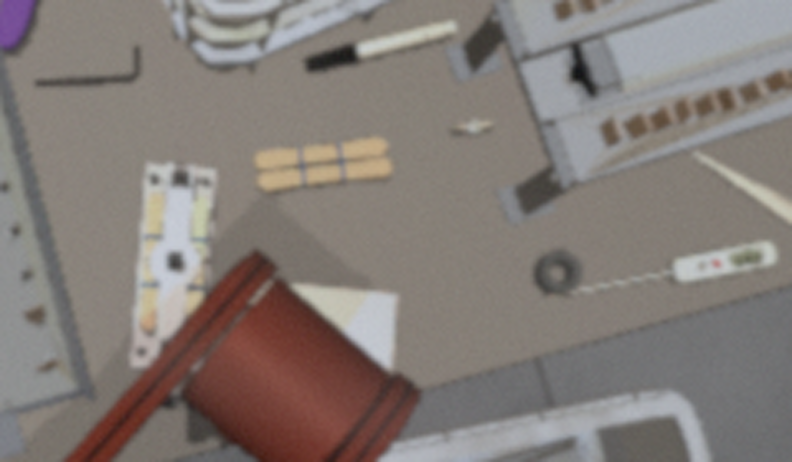

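The stem is at crop pixel (176,261), where the press centre was measured. Next I descend with the jaws along the bar and grip the stem.

```bash
python3 -m crank '[[0,0,1,0,0,0.125],[0,0,5,0,0,0.125],[0,0,8,0,0,0.125],[0,0,8.8,0,0,0.125],[0,0,8.8,0,0,0.125],[0,0,8.8,0,0,0.125]]' 0.5; python3 -m crank '[[0,0,0,0,0,0],[0,0,0,0,0,0],[0,0,0,0,0,0],[0,0,0,0,0,0],[0,0,0,0,0,0],[0,0,0,0,0,0]]' 0 60; python3 -m crank '[[0,0,-1,0,0,0],[0,0,-3,0,0,0],[0,0,-6,0,0,0],[0,0,-8,0,0,0],[0,0,-8,0,0,0]]';python3 - <<'E'
from h import *
st();rows([462,-390,121],-0.085)
E
```

```text
time_s: 7.7
ee_pos: [472.9, -165.5, 44.6]
ee_rot: [0.734, 0.679, 0.0, 0.001]
wrist_force: [0.7, 0.0, 0.6]
grip_width: 42.7
time_s: 8.45
ee_pos: [472.6, -165.4, 44.7]
ee_rot: [0.734, 0.679, 0.0, 0.001]
wrist_force: [-2.7, 1.0, 6.0]
grip_width: 10.4
time_s: 9.07
ee_pos: [473.2, -165.6, 125.5]
ee_rot: [0.734, 0.679, 0.001, 0.002]
wrist_force: [-0.6, 0.4, -3.0]
grip_width: 9.8
9.075 [ 473.2 -165.6  125.5] [0.734 0.679 0.001 0.002] [-0.49  0.03  1.95  0.    1.16 -0.42] [-0.6  0.4 -3. ] 9.810066107429234
shift [-22.46   0.65   0.48] turn [0.004 0.002 0.006] toolRot [[0.079, 0.997, 0.004], [0.997, -0.079, -0.002], [-0.002, 0.004, -1.0]]
```

```bash
python3 -m crank '[[-3,0.2,0,0,0,0],[-8,0.6,0,0,0,0],[-13,1,0,0,0,0],[-18,1.3,0,0,0,0],[-21.5,1.6,0,0,0,0],[-22.4,1.65,0,0,0,0],[-22.4,1.65,0,0,0,0]]'; python3 -m crank '[[0,0,2,0,0,0],[0,0,5,0,0,0],[0,0,8,0,0,0],[0,0,10,0,0,0],[0,0,10.7,0,0,0],[0,0,10.7,0,0,0]]'; python3 - <<'E'
from h import *
st();shot('top','t2');P=cloud('top','t2')
E
```

```text
time_s: 9.95
ee_pos: [470.0, -389.0, 122.1]
ee_rot: [0.735, 0.678, 0.0, -0.001]
wrist_force: [-0.4, -0.1, -2.9]
grip_width: 10.2
time_s: 10.7
ee_pos: [471.0, -389.2, 16.7]
ee_rot: [0.734, 0.679, 0.0, -0.0]
wrist_force: [0.3, -0.2, -2.7]
grip_width: 10.0
10.7 [ 471.  -389.2   16.7] [ 0.734  0.679  0.    -0.   ] [-0.82  0.43  1.71  0.    1.01 -0.74] [ 0.3 -0.2 -2.7] 10.04564341659075
```

```bash
python3 -m crank '[[0,0,0.15,0,0,0],[0,0,0.25,0,0,0],[0,0,0.25,0,0,0]]'
```

```text
time_s: 11.12
ee_pos: [471.3, -390.1, 15.2]
ee_rot: [0.734, 0.679, 0.0, 0.001]
wrist_force: [-1.6, 2.5, 5.9]
grip_width: 10.2
```

Contact. I'll release, rise, and move toward the wide bundle.

```bash
python3 -m crank '[[0,0,0,0,0,0],[0,0,0,0,0,0],[0,0,0,0,0,0]]' 0.4; python3 -m crank '[[0,0,-2,0,0,0],[0,0,-7,0,0,0],[0,0,-12,0,0,0],[10,-0.8,-13,0,0,0],[17,-1.3,-13,0,0,0],[22.4,-1.65,-13,0,0,0],[22.4,-1.65,-13,0,0,0]]'; python3 - <<'E'
from h import *
st();shot('top','t2');crop('t2',235,170,475,310,3.3);rows([471,-164.5,17],1.486)
E
```

```text
time_s: 11.5
ee_pos: [470.7, -389.7, 14.0]
ee_rot: [0.734, 0.679, -0.0, -0.0]
wrist_force: [0.7, 0.1, 0.4]
grip_width: 34.3
time_s: 12.38
ee_pos: [472.1, -162.6, 145.7]
ee_rot: [0.734, 0.679, 0.0, 0.001]
wrist_force: [0.8, 0.2, 0.1]
grip_width: 34.4
12.375 [ 472.1 -162.6  145.7] [0.734 0.679 0.    0.001] [-0.49 -0.    1.94  0.    1.21 -0.41] [0.8 0.2 0.1] 34.36869346171757
shift [-0.55 -0.06 12.84] turn [ 3.000e-03 -1.000e-03 -1.562e+00] toolRot [[0.076, 0.997, 0.001], [0.997, -0.076, 0.002], [0.002, 0.001, -1.0]]
```

View pics/t2_c235_170.png

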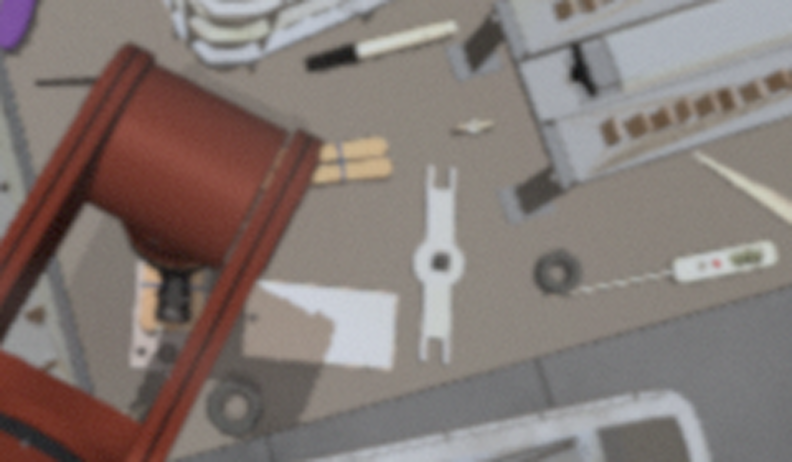

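The bar lies flat at crop pixel (440,263) and the weight stands at (235,405). Next, the wide bundle.

```bash
python3 -m crank '[[-0.5,0,2,0,0,-0.186],[-0.5,0,4,0,0,-0.372],[-0.5,0,4,0,0,-0.558],[-0.5,0,4,0,0,-0.744],[-0.5,0,4,0,0,-0.93],[-0.5,0,4,0,0,-1.116],[-0.5,0,4,0,0,-1.3],[-0.5,0,4,0,0,-1.48]]' 0.95; python3 -m crank '[[0,0,0,0,0,-0.08],[0,0,0,0,0,-0.08]]';python3 - <<'E'
from h import *
st();rows([471,-164.5,17],1.486)
E
```

```text
time_s: 13.42
ee_pos: [472.1, -170.5, 105.5]
ee_rot: [0.082, 0.997, -0.0, 0.001]
wrist_force: [1.1, 0.1, 0.7]
grip_width: 81.0
time_s: 13.68
ee_pos: [472.1, -170.5, 105.3]
ee_rot: [0.045, 0.999, -0.0, 0.001]
wrist_force: [0.6, -1.1, -0.0]
grip_width: 80.9
13.675 [ 472.1 -170.5  105.3] [ 0.045  0.999 -0.     0.001] [-0.5   0.06  1.96 -0.    1.12 -1.98] [ 0.6 -1.1 -0. ] 80.8512693695835
shift [0.18 0.59 8.83] turn [-0.001  0.002 -0.006] toolRot [[-0.996, 0.091, 0.001], [0.091, 0.996, -0.001], [-0.002, -0.001, -1.0]]
```

```bash
python3 -m crank '[[0.1,0.5,1,0,0,0],[0.1,0.5,4,0,0,0],[0.1,0.5,7,0,0,0],[0.1,0.5,8.7,0,0,0],[0.1,0.5,8.7,0,0,0],[0.1,0.5,8.7,0,0,0]]'; python3 -m crank '[[0,0,0,0,0,0],[0,0,0,0,0,0],[0,0,0,0,0,0],[0,0,0,0,0,0],[0,0,0,0,0,0]]' 0 30;  python3 -m crank '[[0,0,-1,0,0,0],[0,0,-3,0,0,0],[0,0,-6,0,0,0],[0,0,-8,0,0,0],[0,0,-8,0,0,0]]';python3 - <<'E'
from h import *
st();rows([419.6,-287.4,98],-0.094)
E
```

```text
time_s: 14.42
ee_pos: [471.8, -165.3, 17.9]
ee_rot: [0.045, 0.999, -0.0, 0.001]
wrist_force: [0.5, -0.0, 0.6]
grip_width: 81.2
time_s: 15.05
ee_pos: [471.9, -165.4, 18.3]
ee_rot: [0.045, 0.999, -0.0, 0.001]
wrist_force: [-0.4, -0.0, 6.8]
grip_width: 52.7
time_s: 15.68
ee_pos: [472.5, -165.7, 99.2]
ee_rot: [0.045, 0.999, -0.001, 0.002]
wrist_force: [-0.4, 1.3, -0.1]
grip_width: 52.4
15.675 [ 472.5 -165.7   99.2] [ 0.045  0.999 -0.001  0.002] [-0.49  0.06  1.97 -0.    1.11 -1.98] [-0.4  1.3 -0.1] 52.39910259289949
shift [  4.17 -12.6    0.13] turn [-0.004  0.002 -1.567] toolRot [[-0.996, 0.09, 0.004], [0.09, 0.996, -0.002], [-0.004, -0.002, -1.0]]
```

```bash
python3 -m crank '[[0.6,-1.6,0,0,0,0.17],[1.2,-3.2,0,0,0,0.34],[1.8,-4.8,0,0,0,0.51],[2.4,-6.4,0,0,0,0.68],[3,-8.4,0,0,0,0.85],[3.6,-10.4,0,0,0,1.02],[4,-12,0,0,0,1.19],[4.2,-12.6,0,0,0,1.36]]'; python3 -m crank '[[0,0,0,0,0,0.12],[0,0,0,0,0,0.215],[0,0,0,0,0,0.215]]'; python3 - <<'E'
from h import *
st();rows([419.6,-287.4,7.5],-0.094);shot('top','t3');crop('t3',235,170,475,310,3.3)
E
```

```text
time_s: 16.68
ee_pos: [416.9, -287.0, 95.8]
ee_rot: [0.666, 0.746, -0.0, -0.001]
wrist_force: [0.8, 0.4, -0.3]
grip_width: 52.6
time_s: 17.05
ee_pos: [417.3, -286.2, 96.0]
ee_rot: [0.739, 0.673, -0.0, -0.001]
wrist_force: [0.4, 1.1, -0.0]
grip_width: 52.4
17.05 [ 417.3 -286.2   96. ] [ 0.739  0.673 -0.    -0.001] [-0.76  0.08  1.95 -0.    1.11 -0.66] [ 0.4  1.1 -0. ] 52.446808428089426
shift [-0.11  0.26  8.85] turn [-0.001 -0.001  0.001] toolRot [[0.093, 0.996, -0.001], [0.996, -0.093, 0.001], [0.001, -0.001, -1.0]]
```

View pics/t3_c235_170.png

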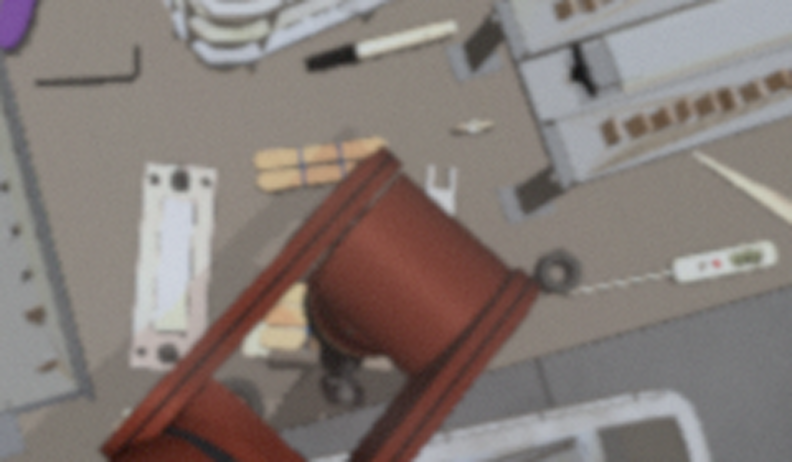

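```bash
python3 - <<'E'
from h import *
P=cloud('top','t3')
Q=P[254:280,308:332].reshape(-1,3);Q=Q[(Q[:,2]>60)&(Q[:,2]<130)]
print(len(Q),Q.min(0),Q.max(0),Q.mean(0))
A=np.c_[Q[:,:2],np.ones(len(Q))];print(np.linalg.lstsq(A,Q[:,2],rcond=None)[0])
# press pad
g=lambda z,pts:[onz('top',235+a/3.3,170+b/3.3,z)[:2].round(1) for a,b in pts]
print(g(63,[(180,172),(167,345)]), g(6,[(147,163),(217,166)]))
E
```

```text
212 [ 395.867234   -272.7365793    96.12736509] [ 444.90776714 -229.42546892  114.06044162] [ 414.49466361 -250.87586748  106.87049138]
[ 7.96887518e-03 -3.62960352e-02  9.44616358e+01]
[array([ 541.9, -169.5]), array([ 400.9, -157.3])] [array([ 560. , -142.6]), array([ 556.8, -202.8])]
```

```bash
python3 -m crank '[[-0.1,0.25,2,0,0,0],[-0.1,0.25,5,0,0,0],[-0.1,0.25,7.5,0,0,0],[-0.1,0.25,8.4,0,0,0],[-0.1,0.25,8.7,0,0,0],[-0.1,0.25,8.8,0,0,0],[-0.1,0.25,8.8,0,0,0]]'
```

```text
time_s: 17.98
ee_pos: [420.9, -288.4, 10.0]
ee_rot: [0.739, 0.673, 0.0, 0.001]
wrist_force: [-1.0, -0.6, 0.4]
grip_width: 52.3
```

```bash
python3 -m crank '[[0,0,0.2,0,0,0],[0,0,0.4,0,0,0],[0,0,0.4,0,0,0]]'
```

```text
time_s: 18.35
ee_pos: [420.6, -288.2, 6.2]
ee_rot: [0.739, 0.673, -0.0, 0.0]
wrist_force: [-2.4, 2.8, 10.7]
grip_width: 52.2
```

```bash
python3 -m crank '[[0,0,0,0,0,0],[0,0,0,0,0,0],[0,0,0,0,0,0]]' 0.85; python3 -m crank '[[0,0,-2,0,0,0],[0,0,-7,0,0,0],[0,0,-10,0,0,0],[0,5,-10,0,0,0],[0,10,-10,0,0,0],[0,13,-10,0,0,0],[0,13,-10,0,0,0]]'; python3 - <<'E'
from h import *
st();rows([555.9,-293.1,4],0.083);shot('top','t4');crop('t4',235,170,475,310,3.3)
P=cloud('top','t4');Q=P[245:290,300:365].reshape(-1,3);Q=Q[(Q[:,2]>14)&(Q[:,2]<30)]
r=cv2.minAreaRect(Q[:,:2].astype(np.float32));print(len(Q),r,Q.mean(0))
A=np.c_[Q[:,:2],np.ones(len(Q))];print(np.linalg.lstsq(A,Q[:,2],rcond=None)[0])
E
```

```text
time_s: 18.73
ee_pos: [420.2, -287.8, 4.9]
ee_rot: [0.74, 0.673, -0.0, -0.0]
wrist_force: [0.5, 0.4, -0.0]
grip_width: 72.6
time_s: 19.6
ee_pos: [551.3, -299.9, 104.7]
ee_rot: [0.739, 0.674, 0.0, 0.0]
wrist_force: [-0.9, -0.5, 0.3]
grip_width: 72.5
19.6 [ 551.3 -299.9  104.7] [0.739 0.674 0.    0.   ] [-0.62  0.34  1.63  0.    1.17 -0.53] [-0.9 -0.5  0.3] 72.528918837545
shift [ 0.72  0.4  10.07] turn [ 0.     0.    -0.176] toolRot [[0.092, 0.996, 0.0], [0.996, -0.092, -0.0], [-0.0, 0.0, -1.0]]
90 ((412.1141052246094, -340.733154296875), (24.41547393798828, 60.12591552734375), 51.99711608886719) [ 408.11428013 -333.45503496   17.67629858]
[-0.03471769 -0.03822202 19.0997584 ]
```

View pics/t4_c235_170.png

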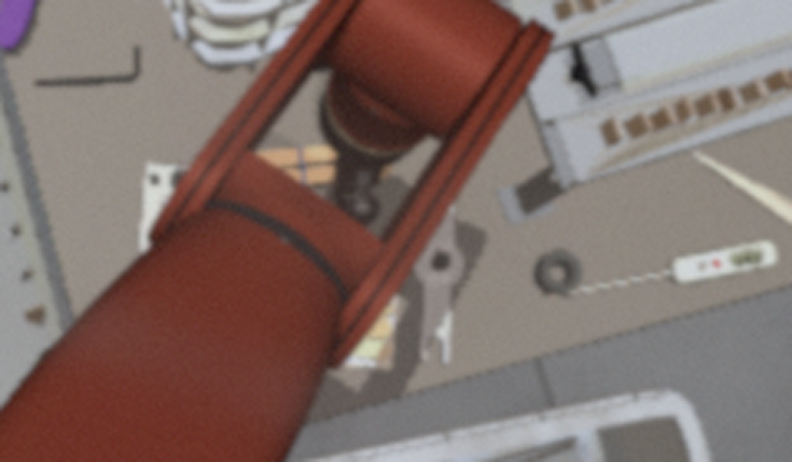

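The wide bundle's right end shows on the board around crop pixel (380,335), and the bar is undisturbed. Next, the narrow bundle.

```bash
python3 -m crank '[[0.7,0.4,1,0,0,-0.176],[0.7,0.4,4,0,0,-0.176],[0.7,0.4,7.5,0,0,-0.176],[0.7,0.4,9.7,0,0,-0.176],[0.7,0.4,10,0,0,-0.176],[0.7,0.4,10,0,0,-0.176]]' 0.85; python3 -m crank '[[0,0,0,0,0,0],[0,0,0,0,0,0],[0,0,0,0,0,0],[0,0,0,0,0,0],[0,0,0,0,0,0]]' 0 35;  python3 -m crank '[[0,0,-1,0,0,0],[0,0,-3,0,0,0],[0,0,-6,0,0,0],[0,0,-9,0,0,0],[0,0,-12,0,0,0],[0,0,-12,0,0,0]]';python3 - <<'E'
from h import *
st();rows([471,-164.5,120],1.486)
E
```

```text
time_s: 20.4
ee_pos: [554.7, -294.0, 5.9]
ee_rot: [0.678, 0.735, 0.0, 0.0]
wrist_force: [0.4, 0.5, 1.0]
grip_width: 72.5
time_s: 21.02
ee_pos: [555.3, -294.1, 6.5]
ee_rot: [0.677, 0.736, 0.0, 0.001]
wrist_force: [-1.4, 0.9, 6.8]
grip_width: 34.3
time_s: 21.78
ee_pos: [556.5, -295.0, 129.7]
ee_rot: [0.677, 0.736, 0.0, 0.004]
wrist_force: [0.5, 0.9, 0.3]
grip_width: 34.3
21.775 [ 556.5 -295.   129.7] [0.677 0.736 0.    0.004] [-0.61  0.31  1.61 -0.    1.21 -0.69] [0.5 0.9 0.3] 34.27332335029662
shift [13.71 -7.46  0.86] turn [ 1.000e-03  8.000e-03 -1.404e+00] toolRot [[-0.082, 0.997, 0.006], [0.997, 0.082, -0.004], [-0.005, 0.006, -1.0]]
```

```bash
python3 -m crank '[[1,-1.5,0,0,0,-0.17],[3,-3,0,0,0,-0.34],[5,-4,0,0,0,-0.51],[7,-5,0,0,0,-0.68],[9,-6,0,0,0,-0.85],[11,-7,0,0,0,-1.02],[13,-7.4,0,0,0,-1.19],[13.7,-7.4,0,0,0,-1.35]]'; python3 -m crank '[[0,0,0,0,0,-0.05],[0,0,0,0,0,-0.05],[0,0,0,0,0,-0.05]]'; python3 - <<'E'
from h import *
st();rows([471,-164.5,30],1.486);shot('top','t5');crop('t5',235,190,355,310,5)
P=cloud('top','t5');Q=P[215:300,265:312].reshape(-1,3);Q=Q[(Q[:,2]>100)&(Q[:,2]<150)]
r=cv2.minAreaRect(Q[:,:2].astype(np.float32));print(len(Q),r,Q.mean(0))
E
```

```text
time_s: 22.78
ee_pos: [468.2, -161.6, 124.1]
ee_rot: [0.066, 0.998, 0.0, -0.001]
wrist_force: [0.5, 0.0, -0.9]
grip_width: 34.8
time_s: 23.15
ee_pos: [469.1, -162.9, 124.7]
ee_rot: [0.045, 0.999, 0.0, -0.0]
wrist_force: [-1.0, 0.3, -0.3]
grip_width: 34.7
23.15 [ 469.1 -162.9  124.7] [ 0.045  0.999  0.    -0.   ] [-0.49  0.02  1.96  0.    1.17 -1.97] [-1.   0.3 -0.3] 34.71646515478798
shift [-0.21 -0.14  9.47] turn [ 0.    -0.001 -0.005] toolRot [[-0.996, 0.09, -0.001], [0.09, 0.996, 0.0], [0.001, 0.0, -1.0]]
177 ((430.7588806152344, -161.41912841796875), (32.85874938964844, 40.35125732421875), 89.00434112548828) [ 429.45048501 -161.46101476  132.68929723]
```

View pics/t5_c235_190.png

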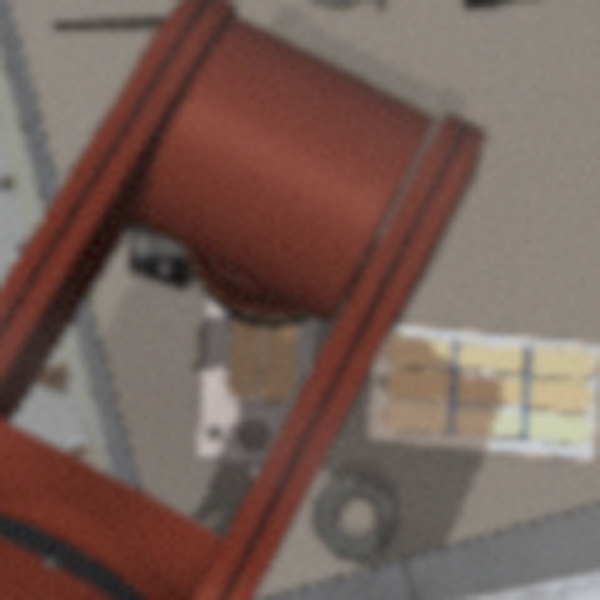

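```bash
python3 -m crank '[[-0.2,0,2,0,0,0],[-0.2,0,5,0,0,0],[-0.2,0,7.5,0,0,0],[-0.2,0,9,0,0,0],[-0.2,0,9.4,0,0,0],[-0.2,0,9.6,0,0,0],[-0.2,0,9.6,0,0,0]]';  python3 -m crank '[[0,0,0.1,0,0,0],[0,0,0.2,0,0,0],[0,0,0.2,0,0,0]]'
```

```text
time_s: 24.08
ee_pos: [472.0, -163.6, 29.8]
ee_rot: [0.044, 0.999, -0.0, 0.001]
wrist_force: [0.1, -0.5, -0.0]
grip_width: 34.4
time_s: 24.45
ee_pos: [471.4, -163.2, 27.1]
ee_rot: [0.044, 0.999, -0.0, 0.0]
wrist_force: [-0.5, 0.4, -0.7]
grip_width: 34.4
```

```bash
python3 -m crank '[[0,0,0.1,0,0,0],[0,0,0.2,0,0,0],[0,0,0.2,0,0,0]]'
```

```text
time_s: 24.82
ee_pos: [471.5, -163.3, 26.4]
ee_rot: [0.044, 0.999, 0.0, -0.0]
wrist_force: [-5.0, 2.2, 13.7]
grip_width: 34.1
```

```bash
python3 -m crank '[[0,0,0,0,0,0],[0,0,0,0,0,0],[0,0,0,0,0,0]]' 0.7; python3 -m crank '[[0,0,-2,0,0,0],[0,0,-7,0,0,0],[0,-4,-10,0,0,0.18],[0,-9,-10,0,0,0.36],[1,-14,-10,0,0,0.54],[1.5,-19,-10,0,0,0.72],[2,-22,-10,0,0,0.9],[2,-22.4,-10,0,0,1.08]]';python3 -m crank '[[0,0,0,0,0,0.17],[0,0,0,0,0,0.34],[0,0,0,0,0,0.48],[0,0,0,0,0,0.48]]'; python3 - <<'E'
from h import *
st();rows([470.7,-389.7,15],-0.085);shot('top','t6');crop('t6',235,190,355,310,5)
P=cloud('top','t6');Q=P[200:300,265:312].reshape(-1,3);Q=Q[(Q[:,2]>29)&(Q[:,2]<45)]
r=cv2.minAreaRect(Q[:,:2].astype(np.float32));print(len(Q),r,Q.mean(0))
E
```

```text
time_s: 25.2
ee_pos: [471.2, -163.1, 24.8]
ee_rot: [0.044, 0.999, 0.0, -0.0]
wrist_force: [0.6, 0.1, 0.3]
grip_width: 59.5
time_s: 26.2
ee_pos: [430.7, -386.8, 124.8]
ee_rot: [0.555, 0.832, -0.0, -0.0]
wrist_force: [0.4, 0.6, 0.3]
grip_width: 59.8
time_s: 26.7
ee_pos: [431.5, -384.4, 124.7]
ee_rot: [0.734, 0.679, 0.0, -0.0]
wrist_force: [0.5, 0.4, 1.0]
grip_width: 59.9
26.7 [ 431.5 -384.4  124.7] [ 0.734  0.679  0.    -0.   ] [-0.86  0.21  1.75 -0.    1.18 -0.79] [0.5 0.4 1. ] 59.87858056750609
shift [-0.23  3.95 10.97] turn [-0.    -0.     0.008] toolRot [[0.077, 0.997, -0.0], [0.997, -0.077, 0.0], [0.0, -0.0, -1.0]]
569 ((434.6688537597656, -174.46542358398438), (211.78248596191406, 65.23165130615234), 15.468032836914062) [ 447.7152814  -173.28041898   34.44867795]
```

View pics/t6_c235_190.png

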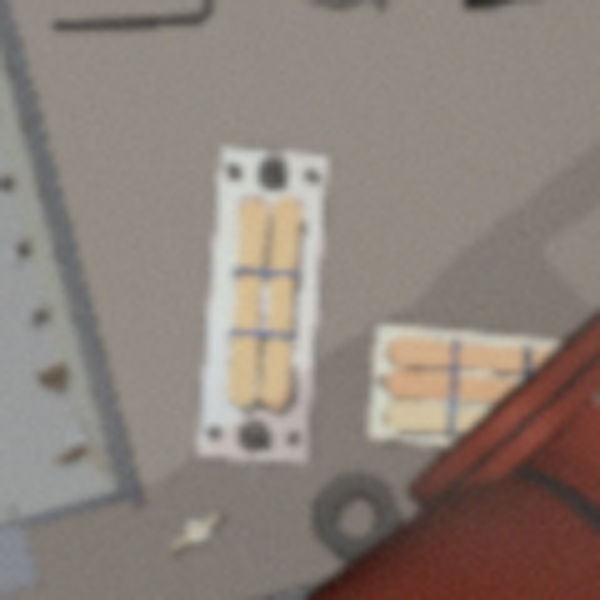

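```bash
python3 - <<'E'
from h import *
g=lambda z,pts:np.mean([onz('top',235+a/5,190+b/5,z)[:2] for a,b in pts],0).round(1)
print('bundle ends',g(37,[(238,197),(302,199)]),g(37,[(229,407),(295,410)]))
print('base ends',g(6,[(220,148),(328,156)]),g(6,[(308,460),(197,452)]))
print('posts',g(63,[(273,172)]),g(63,[(256,434)]))
P=onz('top',235+440/3.3,170+263/3.3,35);print('stem',P)
g=lambda z,pts:np.mean([onz('top',235+a/3.3,170+b/3.3,z)[:2] for a,b in pts],0).round(1)
print('bar ends',g(8,[(428,167),(457,168)]),g(8,[(420,361),(451,362)]))
E
```

```text
bundle ends [ 525.5 -168.4] [ 410.1 -162.6]
base ends [ 556.8 -171.7] [ 386.  -157.6]
posts [ 535.6 -169.6] [ 395.  -158.8]
stem [ 468.16465221 -385.36472092   35.        ]
bar ends [ 553.5 -396.4] [ 388.2 -383.3]
```

```bash
python3 -m crank '[[-0.2,2,3,0,0,0],[-0.2,3.95,5,0,0,0],[-0.2,3.95,5,0,0,0],[-0.2,3.95,5,0,0,0]]' 0.5; python3 - <<'E'
from h import *
for i in range(4):
    robot.camera('top');st()
rows([470.7,-389.7,15],-0.078)
E
```

```text
time_s: 27.25
ee_pos: [470.7, -389.7, 75.5]
ee_rot: [0.734, 0.68, -0.0, 0.0]
wrist_force: [-0.1, -0.4, 0.8]
grip_width: 42.5
27.3 [ 470.7 -390.    76. ] [ 0.734  0.679 -0.     0.   ] [-0.82  0.34  1.69 -0.    1.11 -0.74] [-0.4 -1.1 -1.5] 42.61965689947316
27.35 [ 470.8 -390.2   76.2] [ 0.734  0.679 -0.     0.001] [-0.82  0.34  1.69 -0.    1.11 -0.74] [-0.3 -0.3 -0.7] 42.565228867966304
27.4 [ 470.9 -390.2   76.3] [ 0.734  0.679 -0.     0.001] [-0.82  0.34  1.69 -0.    1.11 -0.74] [ 0.9  0.1 -1. ] 42.75798473044133
27.45 [ 470.9 -390.2   76.3] [ 0.734  0.679 -0.     0.001] [-0.82  0.34  1.69 -0.    1.11 -0.74] [0.5 0.3 0.8] 42.47379822988319
shift [ 0.06 -0.03  6.12] turn [0.001 0.001 0.   ] toolRot [[0.078, 0.997, 0.001], [0.997, -0.078, -0.001], [-0.001, 0.001, -1.0]]
```

```bash
python3 -m crank '[[0,0,2,0,0,0],[0,0,4.5,0,0,0],[0,0,5.9,0,0,0],[0,0,6.1,0,0,0],[0,0,6.1,0,0,0]]'; python3 -m crank '[[0,0,0,0,0,0],[0,0,0,0,0,0],[0,0,0,0,0,0],[0,0,0,0,0,0],[0,0,0,0,0,0]]' 0 60;  python3 -m crank '[[0,0,-1,0,0,0],[0,0,-3,0,0,0],[0,0,-6,0,0,0],[0,0,-9,0,0,0],[0,0,-11,0,0,0],[0,0,-11,0,0,0],[0,0,-11,0,0,0]]';python3 - <<'E'
from h import *
st();rows([472.6,-165.4,125],-0.078)
E
```

```text
time_s: 28.08
ee_pos: [471.0, -389.8, 14.3]
ee_rot: [0.734, 0.679, 0.0, 0.0]
wrist_force: [-0.4, 0.9, 0.4]
grip_width: 42.5
time_s: 28.7
ee_pos: [471.4, -390.2, 15.2]
ee_rot: [0.734, 0.679, -0.0, 0.001]
wrist_force: [-1.2, 0.6, 6.0]
grip_width: 10.1
time_s: 29.58
ee_pos: [470.2, -389.0, 122.9]
ee_rot: [0.734, 0.679, 0.0, -0.001]
wrist_force: [-0.4, 1.5, -3.4]
grip_width: 10.0
29.575 [ 470.2 -389.   122.9] [ 0.734  0.679  0.    -0.001] [-0.82  0.28  1.66  0.    1.2  -0.74] [-0.4  1.5 -3.4] 10.007293721801217
shift [22.31 -1.51 -0.17] turn [-0.001 -0.001 -0.   ] toolRot [[0.078, 0.997, -0.001], [0.997, -0.078, 0.001], [0.001, -0.001, -1.0]]
```

```bash
python3 -m crank '[[3,-0.2,0,0,0,0],[8,-0.5,0,0,0,0],[13,-0.9,0,0,0,0],[18,-1.2,0,0,0,0],[21.5,-1.5,0,0,0,0],[22.3,-1.5,0,0,0,0],[22.3,-1.5,0,0,0,0],[22.3,-1.5,0,0,0,0]]'; python3 - <<'E'
from h import *
for i in range(3):robot.camera('scene')
st();rows([472.6,-165.4,125],-0.078);shot('top','t7');crop('t7',235,190,355,310,5)
E
```

```text
time_s: 30.58
ee_pos: [473.2, -167.1, 123.8]
ee_rot: [0.734, 0.679, -0.0, -0.0]
wrist_force: [-0.1, -0.4, -2.2]
grip_width: 10.0
30.725 [ 473.2 -167.1  124. ] [ 0.735  0.678 -0.     0.   ] [-0.5   0.03  1.94 -0.    1.16 -0.42] [-0.1 -0.8 -3.7] 10.409342834119224
shift [ 0.17 -0.07 -0.1 ] turn [-0.     0.    -0.001] toolRot [[0.079, 0.997, -0.0], [0.997, -0.079, -0.0], [-0.0, -0.0, -1.0]]
```

View pics/t7_c235_190.png

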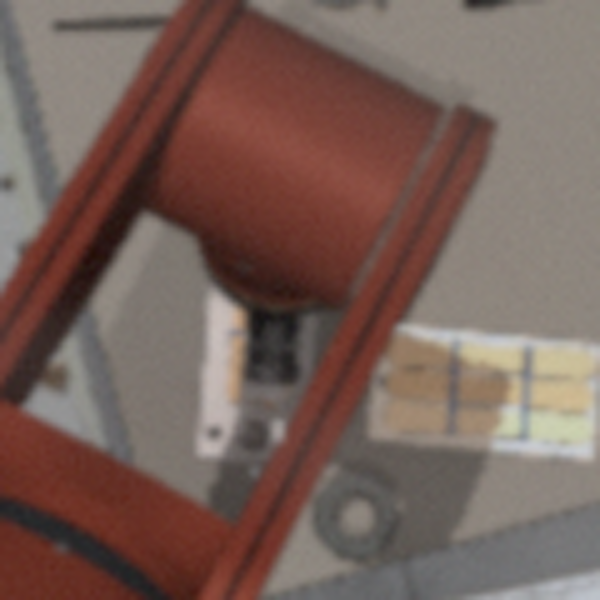

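```bash
python3 - <<'E'
from h import *
P=cloud('top','t7')
for v in range(264,284):
    print(v,' '.join(f'{z:4.0f}' for z in P[v,276:300,2]))
Q=P[262:284,274:300].reshape(-1,3);Q=Q[(Q[:,2]>95)&(Q[:,2]<128)&(Q[:,0]<425)];print(len(Q),Q.min(0).round(1),Q.max(0).round(1),Q.mean(0).round(1))
for x in range(385,425,5):
    q=Q[(abs(Q[:,0]-x)<2.5)];print(x,len(q),q[:,1].min().round(1) if len(q) else'',q[:,1].max().round(1) if len(q) else'')
E
```

```text
264    3    8    9    2    5   33   34   34  216  220  221  220  219  220  222  219  222  222  220  215    7    8  535  535
265    6    5   11    6    6   32   35  117  221  212  219  221  222  219  218  217  217  217  222   10    9   12  537  537
266    8    9    5   12   11   35   33  116  114  116  115  123  117  219  217  118  215  219  217    7    8  537  539  539
267    5    5   -0    0    7   35   32  120  118  115  116  117  117  120  114  120  118   35    2    9    9  538  539  538
268    4   10   10    6    6   34   33  115  116  120  113  117  119  114  119  117  122   33    3    6  539  539  540  541
269   11    8    8    4    7   31   33  116  113  115  118  122  118  117  116  117  119    3    4    5  540  539  541  541
270    9    3    9    9    7    6   36  116  120   34    7   10   30   36   36  120  114    8   10  543  541  541  541  538
271    9    6    3    6    4    7    5  116  116    5    4    5    5   29  113  116    7    8    4  540  544  538  542  542
272    9    5    6    7    6    1    7  115  114    6   10    6    4    6  117  116    5    9  542  544  542
[... 901 characters left out ...]
4    3    7    6    8    9    7    9    5    1    8    6  548  550  548  549  547  548  547  547  547  548
281   -1    1    4    5   10    8    8    0    7    7    9    5    7    6  553  549  549  550  547  547  549  547  546  546
282   -1   -3   -3    2    1   -3    1   -0    3    0   -2   -7    0  550  549  548  549  550  547  548  548  549  547  548
283    5   -0   -1   -2    1    1    2    3   -4   -2   -1    2  550  550  550  551  551  549  551  550  549  548  551  547
69 [ 391.4 -173.   112.6] [ 421.9 -149.9  123. ] [ 408.8 -160.6  116.8]
385 0  
390 3 -170.2 -149.9
395 8 -170.3 -149.9
400 8 -170.3 -150.0
405 8 -170.4 -150.0
410 14 -173.0 -150.1
415 20 -173.0 -150.1
420 8 -170.5 -150.2
```

```bash
python3 - <<'E'
from h import *
P=cloud('top','t7');print(P[275:278,285:288].round(1).tolist())
Q=cloud('top','t6')
for n,(a,b,c,d) in{'near':(268,282,280,294),'far':(218,232,282,298)}.items():
    q=Q[a:b,c:d].reshape(-1,3);q=q[(q[:,2]>42)&(q[:,2]<72)];print(n,len(q),q.mean(0).round(1),q.min(0).round(1),q.max(0).round(1))
q=Q[225:280,276:300].reshape(-1,3);q=q[(q[:,2]>30)&(q[:,2]<43)];print('bundle',len(q),cv2.minAreaRect(q[:,:2].astype(np.float32)),np.median(q[:,2]))
E
```

```text
[[[400.0, -155.8, 59.1], [399.7, -158.3, 63.8], [400.1, -161.1, 55.9]], [[397.5, -155.8, 56.0], [397.2, -158.4, 61.2], [397.5, -161.1, 56.1]], [[395.3, -155.9, 47.1], [394.9, -158.4, 54.5], [396.1, -161.5, 31.7]]]
near 8 [ 397.8 -158.1   55.9] [ 395.  -161.2   45.8] [ 400.4 -155.8   67.2]
far 9 [ 544.6 -170.7   54.8] [ 541.9 -173.8   43.8] [ 547.2 -168.3   66. ]
bundle 439 ((470.38250732421875, -164.79290771484375), (33.454036712646484, 115.48787689208984), 85.78116607666016) 34.51323866375364
```

Post and bar positions agree once I apply a 1.8 mm correction. Now I lower the bar slowly.

```bash
python3 -m crank '[[0.18,-0.08,0,0,0,0],[0.18,-0.08,2,0,0,0],[0.18,-0.08,3.5,0,0,0],[0.18,-0.08,4.5,0,0,0],[0.18,-0.08,5.5,0,0,0],[0.18,-0.08,6.3,0,0,0],[0.18,-0.08,7,0,0,0],[0.18,-0.08,7,0,0,0]]'; python3 -m crank '[[0,0,0.2,0,0,0],[0,0,0.4,0,0,0],[0,0,0.4,0,0,0]]'
```

```text
time_s: 31.78
ee_pos: [472.2, -164.1, 53.5]
ee_rot: [0.734, 0.679, -0.0, -0.001]
wrist_force: [0.1, -0.8, -2.5]
grip_width: 10.3
time_s: 32.15
ee_pos: [472.6, -164.3, 50.1]
ee_rot: [0.734, 0.679, -0.0, 0.0]
wrist_force: [0.3, 0.2, -2.3]
grip_width: 10.2
```

```bash
python3 -m crank '[[0,0,0.1,0,0,0],[0,0,0.2,0,0,0],[0,0,0.2,0,0,0]]'
```

```text
time_s: 32.52
ee_pos: [472.8, -164.3, 49.6]
ee_rot: [0.734, 0.679, -0.0, -0.0]
wrist_force: [-5.5, 3.5, 11.1]
grip_width: 9.9
```

```bash
python3 -m crank '[[0,0,0,0,0,0],[0,0,0,0,0,0],[0,0,0,0,0,0]]' 0.4; python3 -m crank '[[0,0,-2,0,0,0],[0,0,-6,0,0,0],[0,0,-8,0,0,-0.18],[-1,-3,-8,0,0,-0.36],[-3,-7,-8,0,0,-0.54],[-4,-10,-8,0,0,-0.72],[-5,-11,-8,0,0,-0.9],[-5,-11,-8,0,0,-1.08]]';python3 -m crank '[[0,0,0,0,0,-0.17],[0,0,0,0,0,-0.34],[0,0,0,0,0,-0.48],[0,0,0,0,0,-0.48],[0,0,0,0,0,-0.48]]' 0.85; python3 - <<'E'
from h import *
st();rows([357.3,-214.4,5],1.486);shot('top','t8');crop('t8',235,190,355,310,5)
P=cloud('top','t8');Q=P[200:290,265:312].reshape(-1,3)
q=Q[(Q[:,2]>38)&(Q[:,2]<47)&(abs(Q[:,0]-471)<95)];print('bar',len(q),cv2.minAreaRect(q[:,:2].astype(np.float32)),np.median(q[:,2]))
A=np.c_[q[:,:2],np.ones(len(q))];print(np.linalg.lstsq(A,q[:,2],rcond=None)[0])
E
```

```text
time_s: 32.9
ee_pos: [472.7, -164.3, 48.1]
ee_rot: [0.734, 0.679, 0.0, 0.0]
wrist_force: [-0.0, -0.1, 1.0]
grip_width: 34.3
time_s: 33.9
ee_pos: [358.3, -206.1, 128.1]
ee_rot: [0.279, 0.96, -0.0, 0.0]
wrist_force: [0.1, 0.4, -0.5]
grip_width: 34.2
time_s: 34.52
ee_pos: [359.0, -205.5, 128.0]
ee_rot: [0.046, 0.999, 0.0, -0.0]
wrist_force: [-0.2, -1.2, -0.2]
grip_width: 73.0
34.525 [ 359.  -205.5  128. ] [ 0.046  0.999  0.    -0.   ] [-0.71 -0.2   2.15  0.    1.19 -2.19] [-0.2 -1.2 -0.2] 73.04046750356864
shift [ 0.09 -0.9  12.3 ] turn [ 0.    -0.    -0.007] toolRot [[-0.996, 0.091, -0.0], [0.091, 0.996, 0.0], [0.0, 0.0, -1.0]]
bar 389 ((487.28594970703125, -163.73390197753906), (40.98585891723633, 140.89158630371094), 89.53350830078125) 42.76799535786726
[-6.93543929e-03  2.07050542e-03  4.63949475e+01]
```

View pics/t8_c235_190.png

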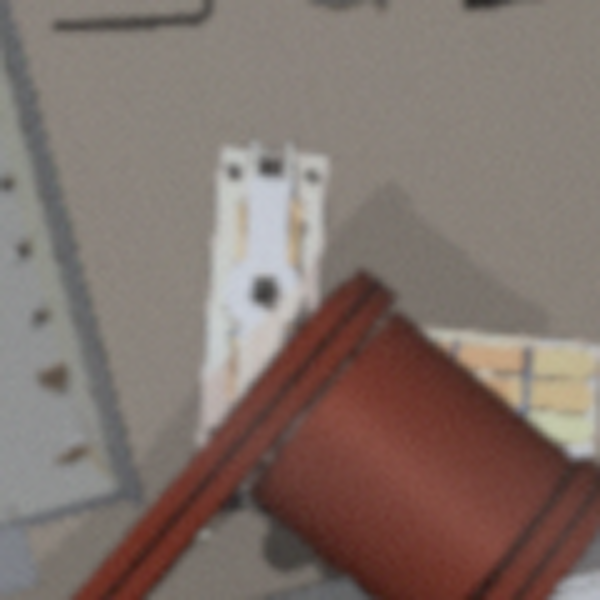

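The bar is level and its fork is round the far post (270,165). The stem is at (264,290). Now I pick up the weight.

```bash
python3 - <<'E'
from h import *
Q=cloud('top','t8')[240:256,280:296].reshape(-1,3);q=Q[(Q[:,2]>52)&(Q[:,2]<80)];print('stem',len(q),q.mean(0),q.min(0),q.max(0))
E
python3 -m crank '[[0.1,-0.9,2,0,0,0],[0.1,-0.9,6,0,0,0],[0.1,-0.9,10,0,0,0],[0.1,-0.9,12,0,0,0],[0.1,-0.9,12.2,0,0,0],[0.1,-0.9,12.2,0,0,0]]'; python3 -m crank '[[0,0,0,0,0,0],[0,0,0,0,0,0],[0,0,0,0,0,0],[0,0,0,0,0,0],[0,0,0,0,0,0]]' 0 40;  python3 -m crank '[[0,0,-1,0,0,0],[0,0,-4,0,0,0],[0,0,-8,0,0,0],[0,0,-12,0,0,0],[-3,1,-12,0,0,0],[-8,3.5,-12,0,0,0],[-10.5,5.5,-12,0,0,0],[-10.5,5.5,-12,0,0,0]]';python3 - <<'E'
from h import *
for i in range(3):robot.camera('scene')
st();rows([471,-164.4,125],1.486);shot('top','t9')
P=cloud('top','t9')
for v in range(244,264):
    print(v,' '.join(f'{z:4.0f}' for z in P[v,274:302,2]))
E
```

```text
stem 21 [ 474.03566217 -163.46155887   66.03399779] [ 468.4723622  -169.75353072   59.93402514] [ 480.00369457 -159.07042266   72.45810818]
time_s: 35.33
ee_pos: [357.7, -214.8, 6.7]
ee_rot: [0.045, 0.999, -0.0, 0.0]
wrist_force: [-0.3, -0.3, 0.0]
grip_width: 73.0
time_s: 35.95
ee_pos: [358.2, -215.0, 7.4]
ee_rot: [0.044, 0.999, -0.001, 0.001]
wrist_force: [-0.8, 2.9, 7.3]
grip_width: 44.1
time_s: 36.95
ee_pos: [467.8, -167.8, 126.4]
ee_rot: [0.043, 0.999, 0.0, 0.0]
wrist_force: [-0.1, -0.4, -2.6]
grip_width: 43.9
37.1 [ 465.8 -169.   126. ] [ 0.044  0.999 -0.    -0.001] [-0.51  0.02  1.96 -0.    1.17 -1.99] [-0.5  0.6 -2.2] 43.91852107470711
shift [-0.47  0.5   0.09] turn [-0.    -0.001 -0.004] toolRot [[-0.996, 0.089, -0.001], [0.089, 0.996, 0.0], [0.001, -0.0, -1.0]]
244  183  239  242  336  346  363  416  419  459  464  469  472  473  474  474  477  480  479  482  484  486  487  485  488  488  489  486  490
245  183  184  184  323  339  346  368  412  417  423  461  467  467  473  473  474  478  477  480  481  480  480  483  485  487  487  486  488
246  169  175  172  269  335  3
[... 1860 characters left out ...]
   7    6    5    3    4   33   47   47   43   41   42   42   45   41   46   31   39    2    7    8    5    4    4    3   -5
260    1    2    9    5    1    6    7    3   34   41   45   46   43   47   41   38   40   43   37   32   12    7    6   10    2    0    0   -3
261    3   -5    6    1    4    8    4    9   34   42   44   45   41   45   44   47   41   41   33   35    8    6    5   11   -3    1    1    1
262   -3   -2    5    8    7    6    5   37   35   41   42   46   43   43   42   46   41   39   34   33    3    8    9    4    1    0   -6   -2
263    3   -2    9    4    5    8    9   35   36   40   44   42   41   47   42   40   41   33   34   32    6    7    3    7   -2   -2   -1   -2
```

```bash
python3 - <<'E'
from h import *
from scipy.optimize import least_squares
P=cloud('top','t9')[252:262,278:300].reshape(-1,3);q=P[(P[:,2]>118)&(P[:,2]<158)];print(q.round(1).tolist())
f=least_squares(lambda p:np.hypot(q[:,0]-p[0],q[:,1]-p[1])-23,[466,-169],loss='soft_l1');print(f.x,f.fun.round(1));st()
E
```

```text
[[449.1, -150.4, 125.2], [446.2, -152.9, 128.7], [443.9, -155.1, 150.8], [444.0, -155.4, 125.4], [442.1, -157.7, 143.7], [441.3, -160.0, 151.6], [441.2, -162.5, 152.9], [443.0, -183.0, 132.1], [441.1, -160.4, 128.1], [440.2, -162.7, 137.7], [439.1, -165.0, 148.6], [439.0, -167.5, 149.2], [438.8, -169.9, 150.6], [438.8, -172.4, 150.3], [439.6, -175.1, 142.8], [440.9, -178.1, 128.7], [441.5, -180.8, 122.8], [439.1, -165.6, 121.9], [438.6, -168.0, 127.1], [438.8, -170.6, 124.9], [439.1, -173.2, 121.4]]
[ 461.88444251 -169.76997866] [ 0.2  0.1  0.2 -0.   0.2 -0.2 -1.   0.  -0.2 -0.2  0.3  0.   0.   0.2
 -0.  -0.4  0.2  0.1  0.3  0.1  0. ]
37.15 [ 465.8 -169.2  126. ] [ 0.045  0.999 -0.    -0.   ] [-0.51  0.01  1.96 -0.    1.17 -1.99] [-0.2  0.9 -2.5] 44.016981098371325
```

```bash
python3 -m crank '[[-0.5,0.3,0,0,0,0],[-1.1,0.65,0,0,0,0],[-1.1,0.65,0,0,0,0],[-1.1,0.65,0,0,0,0]]'; python3 - <<'E'
from h import *
from scipy.optimize import least_squares
P8=cloud('top','t8')
for v in range(238,258):print(v,' '.join(f'{z:3.0f}' for z in P8[v,278:300,2]))
Q=P8[240:256,280:296].reshape(-1,3);q=Q[(Q[:,2]>52)&(Q[:,2]<80)];print(q.round(0).tolist())
q=P8[205:222,282:298].reshape(-1,3);q=q[(q[:,2]>38)&(q[:,2]<48)];print('far end',q.max(0),q.min(0))
for i in range(3):robot.camera('scene')
shot('top','t10');P=cloud('top','t10')[245:262,278:304].reshape(-1,3);q=P[(P[:,2]>118)&(P[:,2]<156)]
f=least_squares(lambda p:np.hypot(q[:,0]-p[0],q[:,1]-p[1])-23,[470,-165],loss='soft_l1');print(f.x,f.fun.round(1));st()
E
```

```text
time_s: 37.65
ee_pos: [478.2, -163.4, 126.0]
ee_rot: [0.044, 0.999, 0.0, -0.0]
wrist_force: [0.1, -0.1, -3.1]
grip_width: 44.3
238   4   6   9   7   2  35  42  46  44  42  44  45  38  41  45  38  37   6   9   8   8  10
239  12   6   8   9   9  35  43  43  39  42  44  46  43  45  45  37  36  11  10   9   7   5
240   4   5   4   8   5  35  41  46  41  42  41  42  40  41  42  35  36   5  10   4   7   6
241   8   7   9   7   6  33  39  43  45  42  46  43  44  44  42  34  37   9   7   4   3   1
242  10  12   4   5   7  40  43  42  52  43  42  39  46  42  47  35  33  10   4   9   9   6
243  11   5   7   6  44  44  43  40  44  42  41  44  44  44  43  41  37   4   6   4   4   1
244  11   9   4  41  43  40  41  44  41  46  40  44  47  37  42  41  43   5   1   6  10   7
245  -1   4   4  40  40  43  43  42  65  65  67  60  44  47  46  44  43  40   3   8   8   2
246   5   6  36  43  40  45  44  40  64  68  67  62  70  40  38  42  45  40   4   5   7   3
247   2   6  46  43  43  44  46  43  70  69  71  66  44  45  43  38  38  40   9   2   5   1
248   3   2  49  45  41  45  46  39  60  65  67  72  
[... 1062 characters left out ...]
70.0, 70.0], [473.0, -159.0, 70.0], [474.0, -162.0, 69.0], [473.0, -164.0, 71.0], [474.0, -167.0, 66.0], [472.0, -159.0, 60.0], [471.0, -162.0, 65.0], [471.0, -164.0, 67.0], [470.0, -167.0, 72.0], [469.0, -159.0, 65.0], [469.0, -162.0, 63.0], [469.0, -164.0, 64.0], [468.0, -167.0, 66.0]]
far end [ 557.73834563 -160.29476962   47.79501437] [ 548.14611308 -179.66445284   38.81421179]
[ 474.45685531 -164.26985031] [ 0.1  0.5 -0.4 -1.6  0.3  0.2 -0.3 -1.  -2.1 -2.  -2.1 -1.5 -0.6  0.4
 -0.   0.1  0.4  0.3  0.6  0.1  0.2  0.2  0.7  0.3  0.4  0.5  0.1  0.2
  0.5  0.6]
37.85 [ 478.1 -163.5  126. ] [ 0.044  0.999 -0.    -0.   ] [-0.49  0.04  1.93 -0.    1.17 -1.97] [ 0.2  0.5 -2.1] 43.69377087157645
```

```bash
python3 -m crank '[[0,0.05,1.5,0,0,0],[0,0.05,3.5,0,0,0],[0,0.05,4.8,0,0,0],[0,0.05,5.6,0,0,0],[0,0.05,6.4,0,0,0],[0,0.05,7,0,0,0],[0,0.05,7.3,0,0,0],[0,0.05,7.3,0,0,0]]'; python3 -m crank '[[0,0,0.1,0,0,0],[0,0,0.2,0,0,0],[0,0,0.2,0,0,0]]'
```

```text
time_s: 38.85
ee_pos: [478.3, -163.0, 53.1]
ee_rot: [0.044, 0.999, 0.0, -0.0]
wrist_force: [0.6, -0.6, -2.9]
grip_width: 43.6
time_s: 39.22
ee_pos: [478.3, -162.9, 51.1]
ee_rot: [0.044, 0.999, -0.0, 0.0]
wrist_force: [-0.8, -0.2, -2.3]
grip_width: 44.1
```

```bash
python3 -m crank '[[0,0,0.1,0,0,0],[0,0,0.2,0,0,0],[0,0,0.2,0,0,0]]'
```

```text
time_s: 39.6
ee_pos: [478.4, -163.0, 49.8]
ee_rot: [0.044, 0.999, -0.0, -0.0]
wrist_force: [-2.8, 1.9, 4.9]
grip_width: 44.3
```

Seated at the expected height (49.8 against 49.4 mm). I'll release and retreat toward the left, clear of the top view.

```bash
python3 -m crank '[[0,0,0,0,0,0],[0,0,0,0,0,0],[0,0,0,0,0,0]]' 0.8; python3 -m crank '[[0,0,-2,0,0,0],[0,0,-7,0,0,0],[0,0,-12,0,0,0],[2,6,-15,0,0,0],[4,12,-15,0,0,0],[6,18,-15,0,0,0],[8,24,-15,0,0,0],[8,30,-15,0,0,0]]';python3 -m crank '[[0,6,0,0,0,0],[0,12,0,0,0,0],[0,18,0,0,0,0],[0,24,0,0,0,0],[0,24,0,0,0,0]]'; python3 - <<'E'
from h import *
from scipy.optimize import least_squares
shot('top','t11');crop('t11',235,170,375,310,4.2);P=cloud('top','t11')
def rect(n,a,b,c,d,z0,z1):
    q=P[a:b,c:d].reshape(-1,3);q=q[(q[:,2]>z0)&(q[:,2]<z1)];A=np.c_[q[:,:2],np.ones(len(q))]
    print(n,len(q),cv2.minAreaRect(q[:,:2].astype(np.float32)),np.median(q[:,2]).round(1),'slope',np.linalg.lstsq(A,q[:,2],rcond=None)[0][:2].round(3))
rect('ring',225,270,270,310,66,90)
rect('bar',205,290,268,308,38.5,48);rect('old',245,290,304,365,14.5,28)
st()
E
```

```text
time_s: 39.98
ee_pos: [478.4, -163.0, 49.1]
ee_rot: [0.044, 0.999, -0.0, 0.0]
wrist_force: [0.4, 0.4, -0.1]
grip_width: 68.7
time_s: 40.98
ee_pos: [424.1, 138.5, 199.4]
ee_rot: [0.045, 0.999, 0.0, 0.001]
wrist_force: [1.0, 0.5, 0.4]
grip_width: 68.0
time_s: 41.6
ee_pos: [445.4, 379.3, 198.1]
ee_rot: [0.042, 0.999, 0.0, -0.001]
wrist_force: [-0.0, 0.3, -1.1]
grip_width: 68.2
ring 181 ((473.9508361816406, -164.32083129882812), (42.47553634643555, 45.130760192871094), 89.43425750732422) 76.2 slope [0.005 0.007]
bar 342 ((473.9732971191406, -161.2532501220703), (35.21721649169922, 166.8062744140625), 86.18999481201172) 42.9 slope [0.002 0.016]
old 620 ((421.3688659667969, -289.03948974609375), (113.85823059082031, 51.73101043701172), 84.47419738769531) 17.8 slope [0.006 0.   ]
41.65 [445.5 377.3 198.1] [ 0.043  0.999 -0.001 -0.001] [ 0.57  0.15  1.67 -0.    1.32 -0.92] [ 0.6 -0.9 -0. ] 67.61404587341832
```

View pics/t11_c235_170.png

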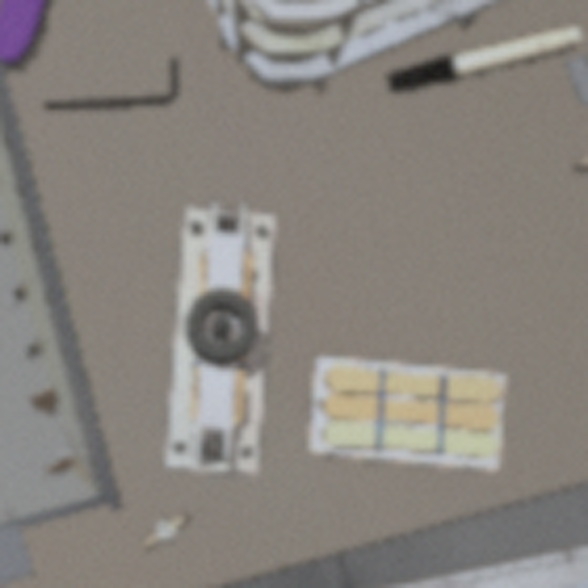

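Everything checks out: the ring is centred on the stem, both forks are round the posts, and the wide bundle is square on the board. The hex key and wing nut are unmoved. I'm handing in.

```bash
python3 -c "
from h import *
print(robot.job_done())"
```

```text
the job is handed in; nothing more can be done
None
```

I finished the job and handed it in at about 42 s of the 125 s allowed; the hand-in reports no verdict. The ring weight and then the bar went aside onto the bench. The wide bundle went onto the white board and the narrow one onto the pad. Then the bar went back between the posts and the weight back over its stem.

What my last checks with the top camera showed:
- **Weight:** its top is at 76.2 mm (76 expected). It stands level, with its centre within about 1 mm of the stem as last measured.
- **Bar:** it is level (slope 0.016 rad or less) with both forks round the posts. It sits about 3 mm off-centre along the press, within the 10 mm allowed.
- **Narrow bundle:** measured before the bar went on, it was within about 1 mm of the pad's centre and about 0.01 rad from its direction. A second reading, taken by eye from the picture, put it about 3.6 mm off along the press and about 0.03 rad in direction, still inside the limits.
- **Wide bundle:** it is flat and about 2–3 mm from the board's centre. Its top read 17.8 mm where 20 was expected, which I put down to calibration.
- **Bystanders:** the hex key and the wing nut near the press look unmoved. I did not re-check the thermometer at the end, but the hand never went near it.

When I first set the weight down on the bench, the wrist force reached about 37 N, under the limit. Later contacts stayed below about 14 N.

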